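# Put the bean tin away behind the cupboard's lift-up door

## Task

Put the bean tin that stands out on the counter away in the counter cupboard. Lift the cupboard door by its squeeze grip until the stay locks and the door stands open on its own, stand the tin upright on the cupboard floor beside the one already kept there, then squeeze the grip to unlock the stay and lower the door gently, without letting it drop, until it is fully shut. Leave the other tin and the tamper where they stand.

Things in the scene. Friction and masses are not known exactly. Their poses are not given: they have to be found in the camera images.
- cupboard: Low plywood cupboard fixed on the counter, 190 mm deep (x) by 340 mm wide (y), open on top under a sloping clear door. Origin: centre of its footprint on the counter; x from front to back, y to its left, z up. Front wall 62 mm high, outer face at x = -92 mm; side walls, outer faces at y = -170 and +170 mm, rise from 62 mm in front to 128 mm behind; back wall 134 mm high.
- cupboard_floor (a point): Point on the cupboard's floor, 5 mm in front of its middle, 6 mm above the counter; axes as the cupboard's. In the cupboard's frame the free floor runs from x = -84 to +88 mm and y = -158 to +158 mm, but a thing 70 mm tall fits under the shut door only where x > -55 mm.
- door (a joint): Door, rad: 0 = shut (slopes down 20 degrees to the front), grows as it is raised, 1.90 = end stop, just short of upright. Clear panel in an aluminium frame, 178 mm from hinge to front edge, 294 mm wide, 14 mm thick, about 0.7 kg, lightly damped: unless locked it falls shut. Its stay locks it when raised past 1.84 and the tabs are out; it then rests at about 1.82.
- door_hinge (a point): Middle of the door's hinge line, at x = +78 mm, z = 135 mm in the cupboard's frame; the line runs along the cupboard's y. At each end a steel ear (x = 46 to 96 mm, up to 230 mm high) carries a wedge: the spring bolt in the door's edge rides up it and snaps out above it, which locks the door up.
- grip (a point): Middle of the squeeze grip, which sticks out of the door's front edge in the door's plane: two black tabs with a fixed stop between them, 204 mm from the hinge line. Moves with the door: 65 mm above the counter when shut, 338 mm when locked open. Its y runs along the hinge line, its -x away from the hinge. Pinched along y from above, it turns in the fingers as the door swings.
- tab_left (a joint): Travel of the grip's tab on the +y side, m: 0 = out, at rest; 0.015 = squeezed home towards the middle; from 0.008 its bolt is clear of the stay. Spring 2 N at rest, 7 N home. Each tab is 34 mm long, 24 mm high; over both outer faces the grip is 68 mm at rest, 38 mm squeezed home. Both must be squeezed to lower the locked door.
- tab_right (a joint): The same for the tab on the -y side, which travels towards +y.
- tin: Bean tin to put away, standing out on the counter to the left or right in front of the cupboard: black box with a lid, 59 mm (its x) by 87 mm (its y) by 70 mm high, about 0.2 kg. Origin: centre of its underside, z up. To be held across its 59 mm.
- stored_tin: Second tin of the same shape and size, already standing in the cupboard, its 87 mm from front to back, anywhere along the width. Same frame. It stays where it is.
- tamper: Coffee tamper standing on the counter on the other side from the tin: steel base 58 mm round and 26 mm high, brown wooden handle 34 mm round above it, 90 mm high in all. Origin: centre of its underside. Not to be moved.
Things that resemble listed ones, but are neither listed nor needed, are in the scene too. Leave any red look-alike of the tin alone.

How it is judged:
By the outcome, as a careful person would: the job done as asked, in the order asked, and still so for the second after the job is handed in, with the robot touching nothing.
It also fails if it takes over 70 s, if anything falls off the work surface, if the arm or the gripper's body presses on something with over 40 N, if the wrist force passes 120 N, or if a joint passes its speed limit or range.

## Robot

A 6-joint arm with a two-finger parallel gripper is mounted at the origin on a cart in front of the work surface, level with it; the furniture and walls round the work are solid. World frame = base frame: x ahead of the robot, y to its left, z up, the work surface at z = 0. Lengths are in m, angles in degrees, forces in N, time in s.
With the tool pointing down it reaches from about 0.4 to 0.825 m from the base axis. Payload 7 kg.
Tool frame: the origin (TCP) lies midway between the tips of the shut fingers; the grasp point (between the pads) lies 19 mm behind it (hold_point_z is the distance from the TCP to the grasp point, in m); z points along the fingers, y is the line along which they close (so a half turn about z gives the same grasp; the last joint's range is limited). The gripper opens to 88 mm and grips with 3 to 60 N. Pads are 19 mm wide; open, the fingers measure 130 mm over their backs; the gripper's body (78 mm by 193 mm) begins 47 mm behind the grasp point.
Start: joints at [90.132, 20.546, 0.682, 0, -70.136, -16.507], TCP at [0.19, 0.648, 0.227] pointing down, gripper open.
Joint ranges: [-176.03, 176.03], [-82.01, 121.73], [-58.28, 71.71], [-173.87, 95.51], [-174.79, -0.11], [-173.66, 173.66]. Speed limits (degrees/s): [136.94, 136.94, 172.46, 180, 180, 180].

## Interface

Orientations are given as [roll, pitch, yaw] about the fixed x, y, z axes, in that order (R = Rz(yaw) Ry(pitch) Rx(roll)).
In Python, from plant import get_state, capture, close_job, hold_point_z gives the robot as it stands.
- The arm moves only by the shell command python3 -m inch 'ROWS' [FORCE]. ROWS is text: rows parted by semicolons, each of 5 numbers parted by spaces: the shift along the tool's x, y, z normalised to -1 to 1, where 1 is 0.15 m, then the turn about the tool's z normalised to -1 to 1, where 1 is 360 degrees, then the opening, from 0 (shut) to 1 (fully open). In form: tx ty tz spin grip; .... A call has exactly 8 rows; each row shifts and turns the commanded pose from where the row before left it, along the tool's axes as they then stand; what a row does not reach is not made up. A row lasts 1/8 s, in which the tool goes at most 62.5 mm and 10.7 degrees, less where a joint would pass 70% of its speed; a pose out of reach is approached as far as the arm can. A call with a number of a shift or a turn outside -1 to 1 is refused whole. A call with a gripper value outside its range is refused whole. The fingers move at their own pace and stop on an object; FORCE is the grip in N (left out, the last holds). Time passes only in rows, so rows that do not move let the fingers close, or fill a call up. It gives the time, the measured TCP pose, the force, the opening and the grip force at its end, in the units of the state.
- get_state(): the state, without advancing time (a new reading comes with each control period).
- capture(name): name is "scene" or "top"; returns a dict with "color" (400x640x3 uint8, blue, green, red), "mtx" (3x3 intrinsics, pixels), "R" (3x3) and "t" (3): a world point X has camera coordinates R X + t. Camera axes: x right, y down, z forward; pixel columns grow to the right and rows downward; lengths in m; the calibration is good to about 2 mm. A picture is of the moment at which its call begins. There is no depth.
- close_job(): hands the job in; it is judged then, once.
The state is a dict: "time_s": time; "joints": joint angles; "qd": joint speeds; "joint_torque": joint torques, N m; "tcp_pos": TCP position; "eef_rot": TCP orientation; "contact_force": force on the tool from outside, world axes, zero at the start; "moment": the same for the moment, N m; "gripper_width": finger opening in m; "gripper_force": force on a finger pad.
Only numpy, scipy, OpenCV 4.12 (cv2) and the standard library are available. Lean on these libraries where they do the work, as an engineer would, in place of code of your own. Each camera call takes 0.05 s, during which the arm holds its last target. There are 200 camera calls.

## Working session

There is one attempt and no reset: what is moved stays moved. The work goes in short steps, Python scripts to look and compute and a shell command to move; the robot and the scene stay as the last step left them, time stands still between calls to the robot, and variables do not carry over. Pictures are saved under pics/ and viewed, at most 10 in all, crops included, and the job is handed in when it is done.

```bash
ls; mkdir -p pics
python3 - <<'E'
from plant import *
import cv2
print(get_state(), hold_point_z)
for n in("scene","top"):
    c=capture(n);cv2.imwrite(f"pics/{n}0.png",c["color"]);print(n,c["mtx"].tolist(),c["R"].tolist(),c["t"].tolist())
E
```

```text
pics
{'time_s': 0.0, 'joints': array([ 9.01313047e+01,  2.05909279e+01,  6.33696828e-01, -1.92488861e-02,
       -7.01359895e+01, -1.65057667e+01]), 'qd': array([-0.00329544, -0.05521264, -0.00261279, -0.00275593,  0.03003311,
       -0.04834921]), 'joint_torque': array([ 8.34954608e-05, -5.82722247e+01,  2.93058103e+01,  6.99725792e+00,
        6.95596682e-03, -1.44915562e-04]), 'tcp_pos': array([0.19019799, 0.64713902, 0.22563057]), 'eef_rot': array([ 1.79905479e+02, -9.13801661e-03, -1.63810097e+01]), 'contact_force': array([-0.28188432,  1.38201899, -0.26264432]), 'moment': array([-0.00089204,  0.01543399, -0.02770117]), 'gripper_force': 0.0, 'gripper_width': 0.08786032250074018} 0.0188
scene [[508.38258955326114, 0.0, 319.0262872614597], [0.0, 508.38258955326114, 193.21497480208532], [0.0, 0.0, 1.0]] [[0.6787068076671271, -0.7342628422464011, -0.014667914730246605], [-0.5320006868068322, -0.47778339643472456, -0.6990695926217629], [0.5062927398880573, 0.482266632255991, -0.7149031801223914]] [-0.3773339431999465, 0.3750946038140198, 1.308442581954546]
top [[436.61649208958625, 0.0, 318.5870030766868], [0.0, 436.61649208958625, 202.0637355174015], [0.0, 0.0, 1.0]] [[-0.01480301826557511, -0.9995055754821743, -0.027739416545353085], [-0.989980050463708, 0.018546936381864984, -0.1399839663487266], [0.140429236037598, 0.025389283780654595, -0.9897651306926317]] [0.03064058897516282, 0.6076878121238858, 1.1937387083677968]
```

View pics/scene0.png

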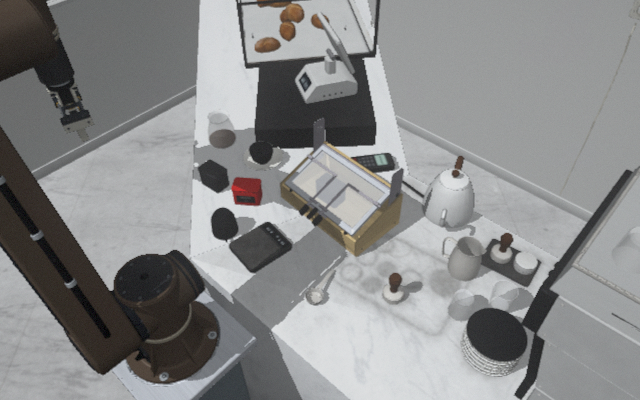

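View pics/top0.png

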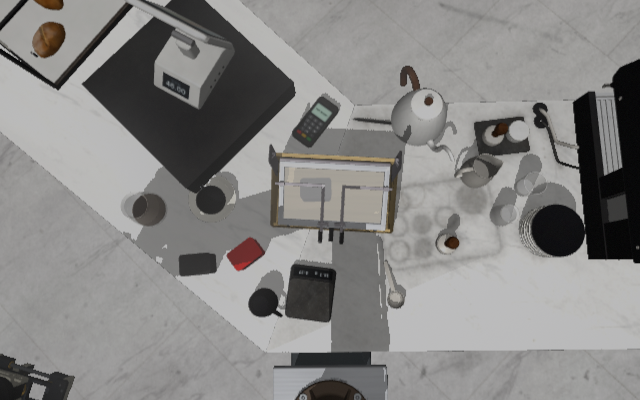

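The scene picture shows the black tin at (213,176), the red look-alike at (247,191), the cupboard around (342,195) and the tamper at (395,288). In the top picture the tin is at (197,264), the cupboard spans (272–400, 152–232), the grip is at (331,236), and the stored tin shows dimly at (316,190). I'll zoom in to get accurate pixels.

Run:
```python
import cv2,numpy as np
t=cv2.imread("pics/top0.png");s=cv2.imread("pics/scene0.png")
a=cv2.resize(t[140:290,170:410],None,fx=3.3,fy=3.3,interpolation=cv2.INTER_CUBIC)
cv2.imwrite("pics/tz.png",a)
b=cv2.resize(s[110:260,190:410],None,fx=3.6,fy=3.6,interpolation=cv2.INTER_CUBIC)
cv2.imwrite("pics/sz.png",b)
```

```text
(no output)
```

View pics/tz.png

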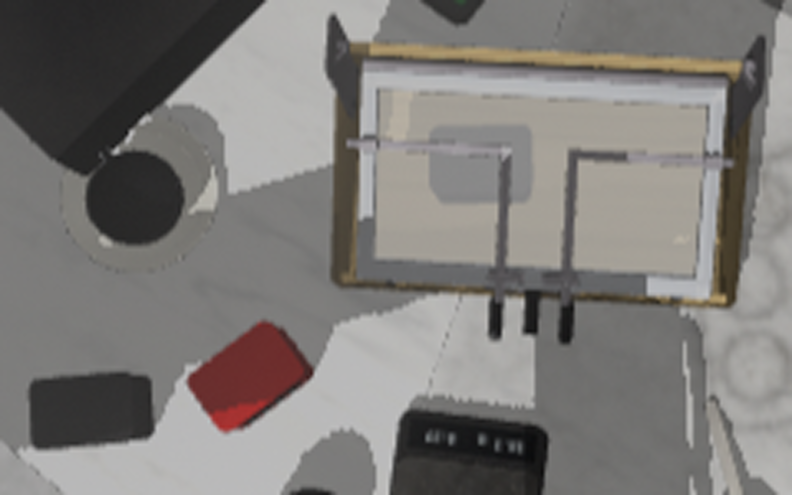

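View pics/sz.png

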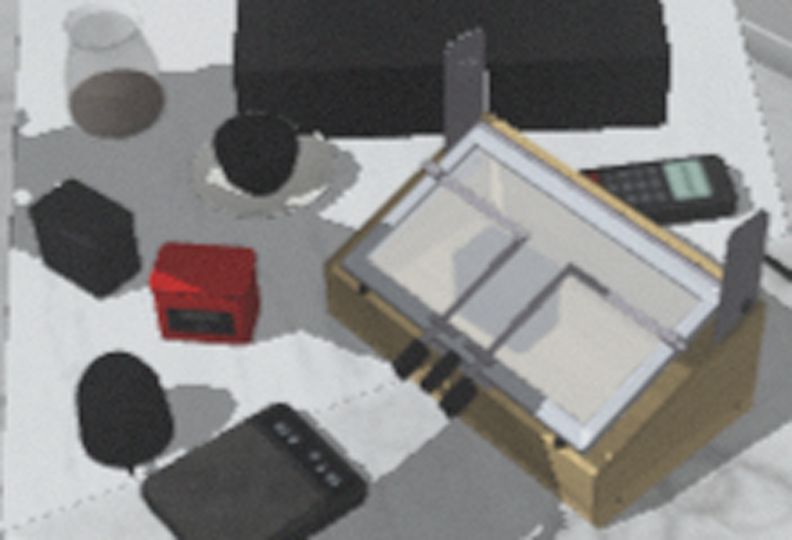

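The top crop gives the tin at about (30–152, 373–447), the cupboard's front corners at (335,283) and (733,303), and the middle stop at (531,312). The scene crop has the front right corner at (600,465) and its foot at (600,525). Next I'll fit poses to these with the calibration.

```bash
cat > h.py <<'E'
import numpy as np,cv2
from scipy.optimize import least_squares,minimize
from plant import *
CAM={n:{k:np.array(v) for k,v in capture(n).items()} for n in("top","scene")}
def proj(n,X):
    c=CAM[n];p=(np.atleast_2d(X)@c["R"].T+c["t"])@c["mtx"].T
    return p[:,:2]/p[:,2:]
def T(p,X):
    c,s=np.cos(p[2]),np.sin(p[2]);X=np.atleast_2d(X)
    return np.c_[p[0]+c*X[:,0]-s*X[:,1],p[1]+s*X[:,0]+c*X[:,1],X[:,2]]
def box(a,b,z0,z1): return np.array([[x,y,z] for x in(-a/2,a/2) for y in(-b/2,b/2) for z in(z0,z1)])
def hull(n,P,S=8):
    m=np.zeros((400*S//4,640*S//4),np.uint8)
    h=cv2.convexHull(((proj(n,P)+.5)*S/4*16-8).astype(np.int32));cv2.fillConvexPoly(m,h,255,shift=4);return m
def fitmask(masks,P,p0):
    M={n:cv2.resize(m,None,fx=2,fy=2)for n,m in masks.items()}
    def f(p):
        return sum(1-(np.minimum(M[n],h).sum(dtype=float)/np.maximum(M[n],h).sum(dtype=float)) for n in M for h in[hull(n,T(p,P))])
    best=min((minimize(f,[p0[0],p0[1],a],method="Nelder-Mead",options=dict(initial_simplex=np.array([[p0[0],p0[1],a],[p0[0]+.02,p0[1],a],[p0[0],p0[1]+.02,a],[p0[0],p0[1],a+.3]]))) for a in np.radians(range(-90,90,30))),key=lambda r:r.fun)
    return best.x,best.fun
E
python3 - <<'E'
from h import *
tz=lambda u,v:(170+(u+.5)/3.3-.5,140+(v+.5)/3.3-.5)
sz=lambda u,v:(190+(u+.5)/3.6-.5,110+(v+.5)/3.6-.5)
obs=[("top",(-.092,.17,.062),tz(335,283)),("top",(-.092,-.17,.062),tz(733,303)),
("scene",(-.092,-.17,.062),sz(600,465)),("scene",(-.092,-.17,0),sz(600,525)),("scene",(-.092,.17,.062),sz(330,265)),("scene",(-.092,.17,0),sz(330,312)),
("scene",(-.1137,0,.065),sz(440,372)),("top",(-.1137,0,.065),tz(531,312))]
f=lambda p:np.concatenate([proj(n,T(p,X))[0]-q for n,X,q in obs])
r=least_squares(f,[.6,0,0],loss="soft_l1");p=r.x;print("cup",p[:2],np.degrees(p[2]));print(f(p).reshape(-1,2).round(1).tolist())
print("grip",T(p,(-.1137,0,.065)))
# tin
M={}
for n,(x0,y0,x1,y1) in dict(top=(174,245,222,282),scene=(195,155,231,195)).items():
    g=CAM[n]["color"].max(2);m=np.zeros((400,640),np.uint8);m[y0:y1,x0:x1]=(g[y0:y1,x0:x1]<75)*255
    M[n]=cv2.morphologyEx(m,cv2.MORPH_CLOSE,np.ones((3,3)));print((M[n]>0).sum())
x,e=fitmask(M,box(.059,.087,0,.07),[.5,.33]);print("tin",x,np.degrees(x[2]),e)
for n in M:
    o=CAM[n]["color"].copy()
    h=hull(n,T(x,box(.059,.087,0,.07)));
    print(n,np.argwhere(cv2.resize(M[n],None,fx=2,fy=2)>0).mean(0),np.argwhere(h>0).mean(0))
ht=cv2.imread
I=np.vstack
def inv(n,u,v,z):
    c=CAM[n];d=c["R"].T@np.linalg.solve(c["mtx"],[u,v,1]);C=-c["R"].T@c["t"];return C+d*(z-C[2])/d[2]
R=np.array([[np.cos(p[2]),-np.sin(p[2])],[np.sin(p[2]),np.cos(p[2])]])
for q in[(430,123),(533,123),(430,205),(533,205)]:
    for z in(.076,.006):print(q,z,((inv("top",*tz(*q),z)[:2]-p[:2])@R).round(3))
print("tamper",inv("top",444,243,.02),inv("scene",391,296,.015))
E
```

```text
cup [ 0.62595257 -0.01805753] -3.9601195822593
[[-1.9, -1.2], [0.4, -0.9], [1.3, 3.9], [0.5, 0.6], [-1.2, -0.8], [0.1, -0.3], [-0.5, 1.0], [-0.5, 1.0]]
grip [[ 0.51252405 -0.01020517  0.065     ]]
744
665
tin [ 0.44082898  0.3657427  -0.01634303] -0.9363865250563566 0.30656342872808073
top [527.76583851 394.10372671] [527.53891509 393.41568396]
scene [351.38751715 427.53017833] [351.37868339 428.88213166]
(430, 123) 0.076 [0.043 0.092]
(430, 123) 0.006 [0.057 0.097]
(533, 123) 0.076 [0.047 0.005]
(533, 123) 0.006 [0.061 0.006]
(430, 205) 0.076 [-0.027  0.087]
(430, 205) 0.006 [-0.017  0.093]
(533, 205) 0.076 [-0.022  0.001]
(533, 205) 0.006 [-0.013  0.002]
tamper [ 0.48792295 -0.33176422  0.02      ] [ 0.47178769 -0.34252324  0.015     ]
```

Run:
```python
from h import *
P=box(.059,.087,0,.07)
M={}
for n,(x0,y0,x1,y1) in dict(top=(174,245,222,282),scene=(195,155,231,195)).items():
    g=CAM[n]["color"].max(2);m=np.zeros((400,640),np.uint8);m[y0:y1,x0:x1]=(g[y0:y1,x0:x1]<(75))*255
    M[n]=m
    if n=="scene":
        print(g[172:176,195:205]);
    print(n,cv2.boundingRect(m),cv2.boundingRect(hull(n,T([.4408,.3657,-.0163],P))))
    print(fitmask({n:m},P,[.44,.366]))
def draw(n,x,P,o,c):
    h,_=cv2.findContours(hull(n,T(x,P),32),0,1)
    cv2.drawContours(o,[((h[0]/8+0)*F).astype(int)-off],-1,c,1)
out=[]
cup=[.626,-.018,np.radians(-3.96)]
F=4
for n,(x0,y0,x1,y1) in dict(top=(170,140,410,290),scene=(190,110,410,260)).items():
    F=3.3 ;off=np.array([x0*F,y0*F]).astype(int)
    o=cv2.resize(CAM[n]["color"][y0:y1,x0:x1],None,fx=F,fy=F,interpolation=cv2.INTER_CUBIC)
    draw(n,[.4408,.3657,-.0163],P,o,(0,255,0))
    L=[(-.092,-.17,.062),(-.092,.17,.062),(.095,.17,.128),(.095,-.17,.128),(-.092,-.17,.062),(-.092,-.17,0),(-.092,.17,0),(-.092,.17,.062)]
    q=(proj(n,T(cup,L))+.5)*F-off;cv2.polylines(o,[q.round().astype(int)],False,(0,0,255),1)
    q=(proj(n,T(cup,[(-.0975,-.034,.071),(-.0975,.034,.071),(-.13,.034,.059),(-.13,-.034,.059)]))+.5)*F-off;cv2.polylines(o,[q.round().astype(int)],True,(255,0,255),1)
    cv2.imwrite(f"pics/ov_{n}.png",o);out.append(cv2.resize(o,(792,495))if 0 else o)
a,b=out;b=b[:,:a.shape[1]]
H=np.vstack([a[:, :],cv2.copyMakeBorder(b,0,0,0,a.shape[1]-b.shape[1],0)])
cv2.imwrite("pics/ov.png",cv2.resize(H,(480,600)) if 0 else cv2.resize(H,None,fx=.605,fy=.605,interpolation=cv2.INTER_AREA))
```

```text
top (179, 253, 37, 23) (354, 506, 80, 44)
(array([0.44024662, 0.36530707, 0.03852835]), np.float64(0.1266567515975665))
[[143 144 140 124  88  47  54  61  58  55]
 [140 142 144 144 113  49  51  53  57  56]
 [140 143 143 142 113  57  50  54  57  50]
 [142 140 142 140 117  72  47  54  57  55]]
scene (198, 160, 31, 32) (395, 315, 68, 74)
(array([ 0.43927997,  0.36727856, -0.16066648]), np.float64(0.1442723531803779))
```

View pics/ov_top.png

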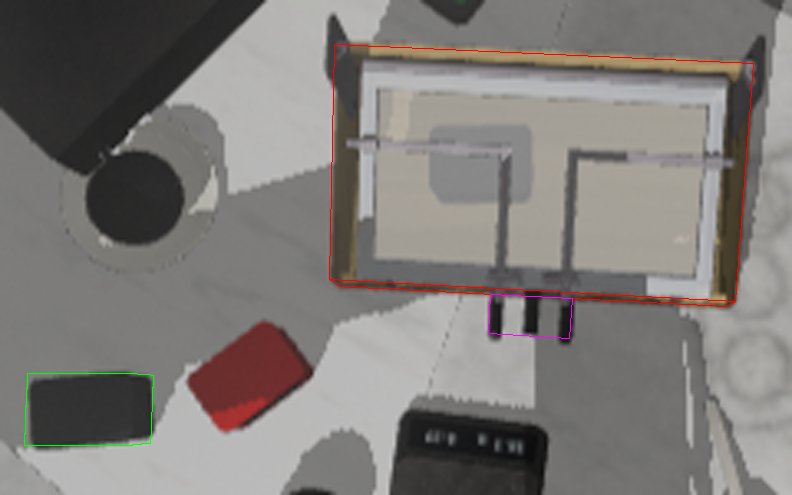

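The overlay fits the cupboard well: walls align and the grip is within about 2 mm. The tin is at (90,410) in the crop, turned about +3°. Moving above the grip now.

```bash
python3 -m inch '0 0 0 -0.0172 1;0 0 0 -0.0172 1;0.175 0.302 0 0 1;0.175 0.302 0 0 1;0.175 0.302 0 0 1;0.175 0.302 0 0 1;0.175 0.302 0 0 1;0.175 0.302 0 0 1'; python3 -m inch '0.175 0.302 0 0 1;0.175 0.302 0 0 1;0.175 0.302 0 0 1;0.175 0.302 0 0 1;0.175 0.302 0 0 1;0.175 0.302 0 0 1;0.175 0.302 0 0 1;0.175 0.302 0 0 1'
```

```text
time_s: 1.3
tcp_pos: [0.329, 0.3639, 0.2268]
eef_rot: [-180.0, -0.0, -4.0]
contact_force: [1.1, 1.4, -0.2]
gripper_width: 0.0873
gripper_force: 0.0
time_s: 2.3
tcp_pos: [0.5134, -0.0123, 0.2269]
eef_rot: [-180.0, -0.0, -4.0]
contact_force: [0.5, 0.5, 0.4]
gripper_width: 0.0875
gripper_force: 0.0
```

```bash
python3 -m inch '0 0 0.2 0 1;0 0 0.2 0 1;0 0 0.2 0 1;0 0 0.2 0 1;0 0 0.2 0 1;0 0 0.2 0 1;0 0 0 0 1;0 0 0 0 1'; python3 -m inch '0 0 0 0 0;0 0 0 0 0;0 0 0 0 0;0 0 0 0 0;0 0 0 0 0;0 0 0 0 0;0 0 0 0 0;0 0 0 0 0' 30
```

```text
time_s: 3.3
tcp_pos: [0.5135, -0.0105, 0.0475]
eef_rot: [-180.0, -0.1, -4.0]
contact_force: [-0.1, 1.1, 0.5]
gripper_width: 0.0879
gripper_force: 0.0
time_s: 4.3
tcp_pos: [0.5131, -0.0104, 0.0472]
eef_rot: [-180.0, -0.1, -4.0]
contact_force: [-2.7, 2.1, 6.6]
gripper_width: 0.0363
gripper_force: 30.0
```

Run:
```python
import numpy as np
p=np.radians(np.linspace(-20,87.3,25));x=-.204*np.cos(p);z=.204*np.sin(p)
a=np.c_[np.diff(x),-np.diff(z)]/.15
for i in range(3):print(';'.join(f'{u:.3f} 0 {w:.3f} 0 0' for u,w in a[8*i:8*i+8]))
```

```text
-0.032 0 -0.101 0 0;-0.024 0 -0.103 0 0;-0.016 0 -0.105 0 0;-0.008 0 -0.106 0 0;0.000 0 -0.106 0 0;0.008 0 -0.106 0 0;0.017 0 -0.105 0 0;0.025 0 -0.103 0 0
0.033 0 -0.101 0 0;0.041 0 -0.098 0 0;0.048 0 -0.095 0 0;0.055 0 -0.091 0 0;0.062 0 -0.086 0 0;0.069 0 -0.081 0 0;0.075 0 -0.075 0 0;0.080 0 -0.069 0 0
0.086 0 -0.063 0 0;0.090 0 -0.056 0 0;0.094 0 -0.049 0 0;0.098 0 -0.041 0 0;0.101 0 -0.033 0 0;0.103 0 -0.025 0 0;0.105 0 -0.017 0 0;0.106 0 -0.009 0 0
```

```bash
python3 -m inch '-0.032 0 -0.101 0 0;-0.024 0 -0.103 0 0;-0.016 0 -0.105 0 0;-0.008 0 -0.106 0 0;0 0 -0.106 0 0;0.008 0 -0.106 0 0;0.017 0 -0.105 0 0;0.025 0 -0.103 0 0'
```

```text
time_s: 5.3
tcp_pos: [0.508, -0.01, 0.1726]
eef_rot: [-180.0, -0.0, -4.0]
contact_force: [5.4, 2.4, -8.5]
gripper_width: 0.0356
gripper_force: 30.0
```

```bash
python3 -m inch '0.033 0 -0.101 0 0;0.041 0 -0.098 0 0;0.048 0 -0.095 0 0;0.055 0 -0.091 0 0;0.062 0 -0.086 0 0;0.069 0 -0.081 0 0;0.075 0 -0.075 0 0;0.080 0 -0.069 0 0'; python3 -m inch '0.086 0 -0.063 0 0;0.090 0 -0.056 0 0;0.094 0 -0.049 0 0;0.098 0 -0.041 0 0;0.101 0 -0.033 0 0;0.103 0 -0.025 0 0;0.105 0 -0.017 0 0;0.106 0 -0.009 0 0'
```

```text
time_s: 6.3
tcp_pos: [0.5769, -0.0151, 0.2762]
eef_rot: [-180.0, 0.2, -4.0]
contact_force: [0.8, 4.5, -8.6]
gripper_width: 0.036
gripper_force: 30.0
time_s: 7.3
tcp_pos: [0.6941, -0.0235, 0.3202]
eef_rot: [180.0, 0.2, -4.0]
contact_force: [-2.9, 3.3, -2.8]
gripper_width: 0.036
gripper_force: 30.0
```

```bash
python3 -m inch '0.015 0 0 0 0;0 0 0 0 0;0 0 0 0 0;0 0 0 0 0;0 0 0 0 0;0 0 0 0 0;0 0 0 0 0;0 0 0 0 0'
python3 - <<'E'
from h import *
for n,(x0,y0,x1,y1) in dict(scene=(240,60,440,210)).items():
    cv2.imwrite("pics/open1.png",cv2.resize(CAM[n]["color"][y0:y1,x0:x1],None,fx=4,fy=4,interpolation=cv2.INTER_CUBIC))
E
```

```text
time_s: 8.3
tcp_pos: [0.6969, -0.0237, 0.3203]
eef_rot: [180.0, 0.0, -4.0]
contact_force: [-2.7, 0.5, -1.1]
gripper_width: 0.0362
gripper_force: 30.0
```

View pics/open1.png

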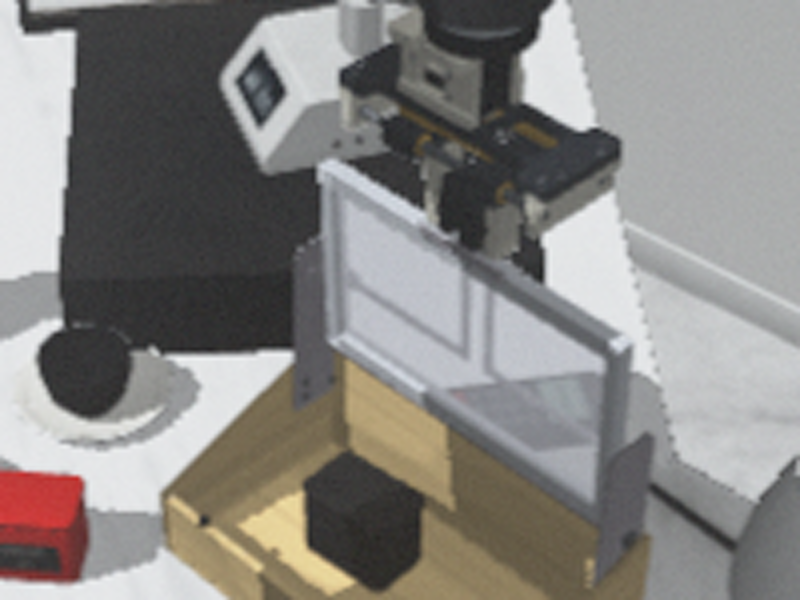

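The picture shows the door upright in the gripper at (480,230). The stored black tin is inside at (362,520). I'll release the grip so the bolts snap out.

```bash
python3 -m inch '0 0 0 0 0.88;0 0 0 0 0.88;0 0 0 0 0.88;0 0 0 0 0.88;0 0 0 0 1;0 0 0 0 1;0 0 0 0 1;0 0 0 0 1'
python3 - <<'E'
from h import *
M={}
for n,(x0,y0,x1,y1) in dict(scene=(308,168,352,212)).items():
    g=CAM[n]["color"].max(2);m=np.zeros((400,640),np.uint8);m[y0:y1,x0:x1]=(g[y0:y1,x0:x1]<75)*255
    M[n]=m
    print(cv2.boundingRect(m),[fitmask({n:m},box(a,b,.006,.076),[.62,.03]) for a,b in((.059,.087),)])
a=cv2.resize(CAM["scene"]["color"][60:210,240:440],None,fx=2.6,fy=2.6);b=cv2.resize(CAM["top"]["color"][130:280,260:420],None,fx=2.6,fy=2.6)
cv2.imwrite("pics/open2.png",np.vstack([np.hstack([a,b])])[:,:800]) if a.shape[1]+b.shape[1]<=800 else cv2.imwrite("pics/open2.png",np.hstack([a[:, 140:],b]))
E
```

```text
time_s: 9.4
tcp_pos: [0.697, -0.0235, 0.3203]
eef_rot: [-180.0, -0.0, -4.0]
contact_force: [-0.3, 0.6, -0.1]
gripper_width: 0.0874
gripper_force: 0.0
(316, 173, 30, 35) [(array([ 0.64555392,  0.03176593, -0.21906831]), np.float64(0.17621306550075))]
```

View pics/open2.png

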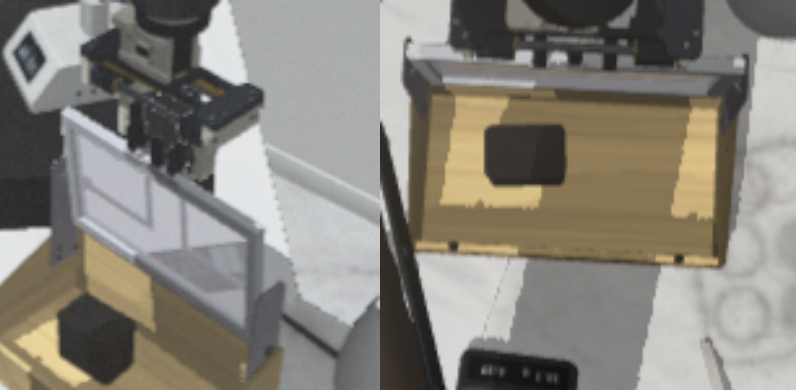

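The stay holds: in the top view the door stands upright at (575,80) with the fingers off it. The stored tin sits at (525,155) with its long side along the width, taking up about y = 0 to +0.09 in the cupboard frame. Our tin therefore goes on the −y side. Retreating upwards first.

```bash
python3 -m inch '0 0 -0.12 0 1;0 0 -0.12 0 1;0 0 -0.12 0 1;-0.3 0 -0.04 0 1;-0.3 0 0 0 1;-0.3 0 0 0 1;0 0 0 0 1;0 0 0 0 1'
python3 - <<'E'
from h import *
s=get_state();print(s["joints"],s["tcp_pos"])
p=[.626,-.018,np.radians(-3.96)]
print("place",T(p,(0,-.065,0)),"locked grip",T(p,(.078-.204*np.cos(np.radians(84.3)),0,.338)))
def inv(n,u,v,z):
    c=CAM[n];d=c["R"].T@np.linalg.solve(c["mtx"],[u,v,1]);C=-c["R"].T@c["t"];return C+d*(z-C[2])/d[2]
print("red",inv("top",170+245/3.3,140+365/3.3,.07))
# target deltas to tin, in tool axes after spin to yaw -87
y=np.radians(-87);d=np.array([.4400,.3655])-s["tcp_pos"][:2]
for q in(-4,-87,93):
    y=np.radians(q);print(q,d@[np.cos(y),np.sin(y)]/.15,d@[np.sin(y),-np.cos(y)]/.15)
# stored
m=CAM["top"]["color"].max(2);M=np.zeros((400,640),np.uint8);M[172:206,298:336]=(m[172:206,298:336]<75)*255
x,e=fitmask({"top":M},box(.059,.087,.006,.076),[.63,.03]);print("stored",x,e)
R=np.array([[np.cos(p[2]),-np.sin(p[2])],[np.sin(p[2]),np.cos(p[2])]]);print((x[:2]-p[:2])@R)
E
```

```text
time_s: 10.5
tcp_pos: [0.5626, -0.0141, 0.3818]
eef_rot: [-180.0, -0.1, -4.0]
contact_force: [-0.6, -0.8, 0.2]
gripper_width: 0.0884
gripper_force: 0.0
[ 1.84845677e+01  6.43485777e+00  1.71101421e+00  5.33688783e-03
 -8.52651193e+01  6.75157992e+01] [ 0.56302555 -0.0140533   0.38040772]
place [[ 0.6215111  -0.08284481  0.        ]] locked grip [[ 0.68360092 -0.02198744  0.338     ]]
red [0.47377098 0.22556669 0.07      ]
-4 -0.9946811123576593 -2.4669793475202755
-87 -2.5698119916203988 0.6866177569045488
93 2.5698119916203983 -0.6866177569045492
stored [ 0.6466908   0.00288951 -1.59318671] 0.494568186641261
[0.01919878 0.02226855]
```

```bash
python3 -m inch '0 0 0 0.0288 1;0 0 0 0.0288 1;0 0 0 0.0288 1;0 0 0 0.0288 1;0 0 0 0.0288 1;0 0 0 0.0288 1;0 0 0 0.0288 1;0 0 0 0.029 1'; python3 -m inch '-0.35 0.1 0.1 0 1;-0.35 0.1 0.1 0 1;-0.35 0.1 0.1 0 1;-0.35 0.1 0.1 0 1;-0.35 0.1 0.1 0 1;-0.35 0.1 0.1 0 1;-0.35 0.1 0.1 0 1;0 0 0 0 1'
```

```text
time_s: 11.6
tcp_pos: [0.5632, -0.0141, 0.3795]
eef_rot: [179.9, -0.0, -87.4]
contact_force: [-0.7, -1.1, 0.3]
gripper_width: 0.0877
gripper_force: 0.0
time_s: 12.6
tcp_pos: [0.4372, 0.3503, 0.2726]
eef_rot: [179.8, -0.2, -86.8]
contact_force: [0.4, -1.9, 0.7]
gripper_width: 0.0877
gripper_force: 0.0
```

```bash
python3 -m inch '-0.1 -0.024 0 0 1;0 0 0.258 0 1;0 0 0.258 0 1;0 0 0.258 0 1;0 0 0.258 0 1;0 0 0.258 0 1;0 0 0.258 0 1;0 0 0 0 1'; python3 -m inch '0 0 0 0 0;0 0 0 0 0;0 0 0 0 0;0 0 0 0 0;0 0 0 0 0;0 0 0 0 0;0 0 0 0 0;0 0 0 0 0' 25
```

```text
time_s: 13.6
tcp_pos: [0.4409, 0.3608, 0.0405]
eef_rot: [179.8, -0.3, -87.1]
contact_force: [1.4, 0.2, 0.8]
gripper_width: 0.0876
gripper_force: 0.0
time_s: 14.6
tcp_pos: [0.4413, 0.3631, 0.0441]
eef_rot: [-179.9, 0.1, -87.0]
contact_force: [-3.0, -0.9, 7.0]
gripper_width: 0.059
gripper_force: 24.9
```

```bash
python3 -m inch '0 0 -0.2 0 0;0 0 -0.2 0 0;0 0 -0.2 0 0;0 0 -0.24 0 0;0 0 0 -0.028 0;0 0 0 -0.028 0;0 0 0 -0.028 0;0 0 0 -0.028 0'; python3 -m inch '0 0 0 -0.028 0;0 0 0 -0.028 0;0 0 0 -0.028 0;0 0 0 -0.028 0;0 0 0 -0.0066 0;0.1 0.36 0 0 0;0.1 0.36 0 0 0;0.1 0.36 0 0 0'
```

```text
time_s: 15.6
tcp_pos: [0.4407, 0.3623, 0.1688]
eef_rot: [180.0, 0.0, -46.4]
contact_force: [0.3, 0.0, -2.7]
gripper_width: 0.0588
gripper_force: 24.9
time_s: 16.6
tcp_pos: [0.4744, 0.1962, 0.1688]
eef_rot: [180.0, 0.0, -3.9]
contact_force: [0.3, 0.3, -2.3]
gripper_width: 0.0588
gripper_force: 24.9
```

```bash
python3 -m inch '0.1 0.357 0 0 0;0.1 0.357 0 0 0;0.1 0.357 0 0 0;0.1 0.357 0 0 0;0.1 0.357 0 0 0;0.14 0 0 0 0;0.14 0 0 0 0;0.14 0 0 0 0'
python3 - <<'E'
from h import *
a=cv2.resize(CAM["scene"]["color"][60:260,240:440],None,fx=2,fy=2);b=cv2.resize(CAM["top"]["color"][110:260,250:420],None,fx=2.2,fy=2.2)
b=cv2.copyMakeBorder(b,0,400-b.shape[0],0,0,0);cv2.imwrite("pics/pl1.png",np.hstack([a,b]))
E
```

```text
time_s: 17.6
tcp_pos: [0.5939, -0.0792, 0.1687]
eef_rot: [-180.0, 0.0, -4.0]
contact_force: [-0.0, 0.7, -2.3]
gripper_width: 0.0589
gripper_force: 24.9
```

View pics/pl1.png

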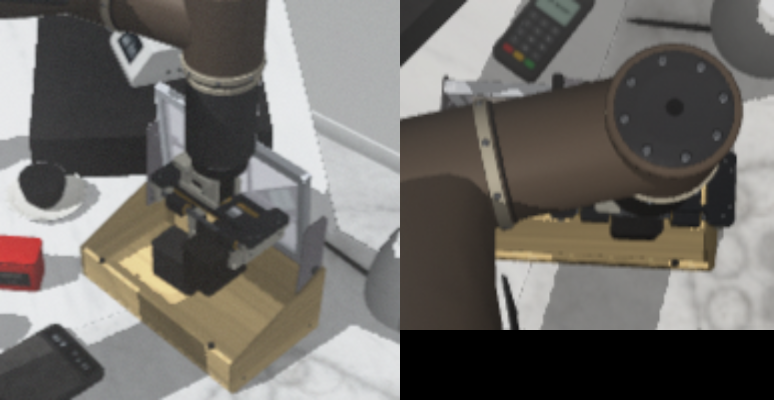

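The picture shows the tin hanging in the cupboard at (215,262), to the right of the stored tin, with the wrist close in front of the open door. I'll check the wrist's clearance to the door before going further.

Run:
```python
from h import *
s=get_state();x,y,_=s["tcp_pos"];print(s["joints"])
for z in np.arange(.2,.65,.05):
    o=proj("scene",[x,y,z])[0];e=proj("scene",[x,y,z]+CAM["scene"]["R"][0]*.05)[0];print(round(z,2),((o-[240,60])*2).round(),"50mm=",((e-o)[0]*2).round(1), ((proj("top",[x,y,z])[0]-[250,110])*2.2).round(),)
```

```text
[ 1.11075851e+01  1.59555655e+01 -1.39032854e+01 -2.49109176e-02
 -6.02199053e+01  7.48920456e+01]
0.2 [215. 236.] 50mm= 35.6 [236. 195.]
0.25 [216. 210.] 50mm= 36.5 [239. 188.]
0.3 [217. 182.] 50mm= 37.5 [242. 180.]
0.35 [218. 153.] 50mm= 38.5 [245. 172.]
0.4 [219. 122.] 50mm= 39.6 [249. 162.]
0.45 [220.  89.] 50mm= 40.7 [253. 152.]
0.5 [222.  55.] 50mm= 41.9 [258. 140.]
0.55 [223.  18.] 50mm= 43.2 [263. 126.]
0.6 [224. -21.] 50mm= 44.5 [269. 111.]
```

```bash
python3 -m inch '0.08 0.005 0 0 0;0.08 0.006 0 0 0;0 0 0.12 0 0;0 0 0.12 0 0;0 0 0.12 0 0;0 0 0.12 0 0;0 0 0.12 0 0;0 0 0.08 0 0'
```

```text
time_s: 18.8
tcp_pos: [0.6172, -0.0822, 0.0655]
eef_rot: [180.0, 0.1, -4.0]
contact_force: [0.1, -0.9, -2.1]
gripper_width: 0.0596
gripper_force: 24.9
```

```bash
python3 -m inch '0 0 0.02 0 0;0 0 0.02 0 0;0 0 0.02 0 0;0 0 0.01 0 0;0 0 0.01 0 0;0 0 0.01 0 0;0 0 0 0 0;0 0 0 0 0'
```

```text
time_s: 19.8
tcp_pos: [0.6176, -0.0822, 0.0535]
eef_rot: [-180.0, -0.0, -4.0]
contact_force: [1.0, -0.3, -2.3]
gripper_width: 0.0588
gripper_force: 24.9
```

```bash
python3 -m inch '0 0 0.008 0 0;0 0 0.008 0 0;0 0 0.008 0 0;0 0 0 0 0;0 0 0 0 0;0 0 0 0 0;0 0 0 0 0;0 0 0 0 0'
```

```text
time_s: 20.8
tcp_pos: [0.6176, -0.0822, 0.0502]
eef_rot: [180.0, -0.0, -4.0]
contact_force: [-3.4, 1.6, 5.3]
gripper_width: 0.0593
gripper_force: 24.9
```

```bash
python3 -m inch '0 0 0 0 0.8;0 0 0 0 0.8;0 0 0 0 0.8;0 0 0 0 0.8;0 0 0 0 0.8;0 0 -0.1 0 0.8;0 0 -0.1 0 0.8;0 0 -0.1 0 0.8'; python3 -m inch '0 0 -0.2 0 0.8;0 0 -0.2 0 0.8;0 0 -0.2 0 0.8;-0.25 0 -0.05 0 0.8;-0.3 0 0 0 1;-0.3 0 -0.2 0 1;0 0 -0.2 0 1;0 0 -0.2 0 1';python3 - <<'E'
from h import *
a=cv2.resize(CAM["scene"]["color"][60:260,240:440],None,fx=2,fy=2);b=cv2.resize(CAM["top"]["color"][110:260,250:420],None,fx=2.2,fy=2.2)
b=cv2.copyMakeBorder(b,0,400-b.shape[0],0,0,0);cv2.imwrite("pics/pl2.png",np.hstack([a,b]))
E
```

```text
time_s: 21.8
tcp_pos: [0.618, -0.0821, 0.0967]
eef_rot: [-180.0, -0.1, -4.0]
contact_force: [-0.2, -0.4, -0.1]
gripper_width: 0.0699
gripper_force: 0.0
time_s: 22.8
tcp_pos: [0.4897, -0.0733, 0.285]
eef_rot: [-180.0, -0.1, -4.0]
contact_force: [-0.3, 1.0, -0.4]
gripper_width: 0.0875
gripper_force: 0.0
```

View pics/pl2.png

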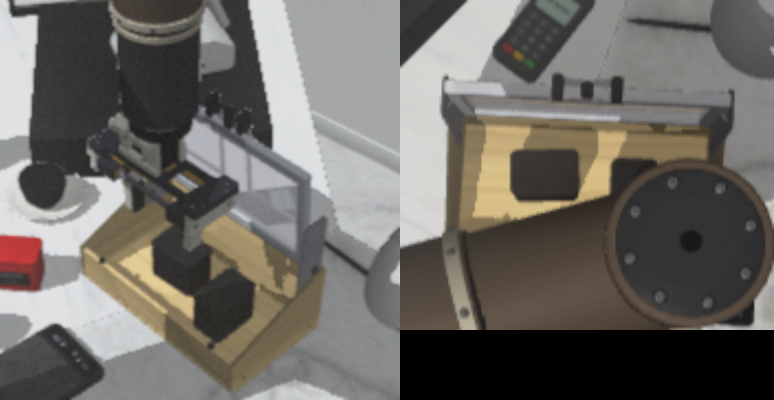

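The tin stands upright at (222,305) beside the stored one at (182,260). The door is locked open with the grip at (587,90) in the top half. Next I go back over the grip.

```bash
python3 -m inch '0 0 -0.22 0 1;0 0 -0.22 0 1;0 0 -0.22 0 1;0.25 -0.086 0 0 1;0.25 -0.086 0 0 1;0.25 -0.086 0 0 1;0.25 -0.086 0 0 1;0.25 -0.086 0 0 1'
python3 - <<'E'
from h import *
def inv(n,u,v,z):
    c=CAM[n];d=c["R"].T@np.linalg.solve(c["mtx"],[u,v,1]);C=-c["R"].T@c["t"];return C+d*(z-C[2])/d[2]
print(inv("top",250+187/2.2,110+89/2.2,.345),inv("scene",240+231/2,60+112/2,.345),get_state()["tcp_pos"])
E
```

```text
time_s: 23.9
tcp_pos: [0.6828, -0.0217, 0.3817]
eef_rot: [-180.0, -0.0, -4.0]
contact_force: [-0.3, 0.5, 0.8]
gripper_width: 0.0879
gripper_force: 0.0
[ 0.6776427  -0.02456455  0.345     ] [ 0.67641982 -0.0312829   0.345     ] [ 0.684068   -0.02094245  0.37853277]
```

```bash
python3 -m inch '0 0.01 0.1 0 1;0 0 0.1 0 1;0 0 0.1 0 1;0 0 0.11 0 1;0 0 0 0 1;0 0 0 0 1;0 0 0 0 1;0 0 0 0 1';  python3 -m inch '0 0 0 0 0;0 0 0 0 0;0 0 0 0 0;0 0 0 0 0;0 0 0 0 0;0 0 0 0 0;0 0 0 0 0;0 0 0 0 0' 30
```

```text
time_s: 25.0
tcp_pos: [0.682, -0.0234, 0.3204]
eef_rot: [-180.0, -0.0, -4.0]
contact_force: [0.4, 0.1, 1.1]
gripper_width: 0.0875
gripper_force: 0.0
time_s: 26.0
tcp_pos: [0.6819, -0.0227, 0.3199]
eef_rot: [-179.9, -0.0, -4.0]
contact_force: [-0.1, 5.4, 1.8]
gripper_width: 0.0363
gripper_force: 30.0
```

Run:
```python
import numpy as np
p=np.radians(np.linspace(84.3,-20,33));x=-.203*np.cos(p);z=.204*np.sin(p)
a=np.c_[np.diff(x),-np.diff(z)]/.15
for i in range(4):print(';'.join(f'{u:.3f} 0 {w:.3f} 0 0' for u,w in a[8*i:8*i+8]))
```

```text
-0.076 0 0.010 0 0;-0.076 0 0.014 0 0;-0.075 0 0.019 0 0;-0.074 0 0.023 0 0;-0.072 0 0.027 0 0;-0.071 0 0.031 0 0;-0.069 0 0.035 0 0;-0.067 0 0.039 0 0
-0.064 0 0.043 0 0;-0.062 0 0.046 0 0;-0.059 0 0.050 0 0;-0.056 0 0.053 0 0;-0.053 0 0.056 0 0;-0.050 0 0.059 0 0;-0.046 0 0.062 0 0;-0.043 0 0.064 0 0
-0.039 0 0.067 0 0;-0.035 0 0.069 0 0;-0.031 0 0.071 0 0;-0.027 0 0.072 0 0;-0.023 0 0.074 0 0;-0.019 0 0.075 0 0;-0.015 0 0.076 0 0;-0.010 0 0.077 0 0
-0.006 0 0.077 0 0;-0.002 0 0.077 0 0;0.003 0 0.077 0 0;0.007 0 0.077 0 0;0.012 0 0.076 0 0;0.016 0 0.076 0 0;0.020 0 0.075 0 0;0.024 0 0.073 0 0
```

```bash
python3 -m inch '-0.076 0 0.010 0 0;-0.076 0 0.014 0 0;-0.075 0 0.019 0 0;-0.074 0 0.023 0 0;-0.072 0 0.027 0 0;-0.071 0 0.031 0 0;-0.069 0 0.035 0 0;-0.067 0 0.039 0 0'
```

```text
time_s: 27.0
tcp_pos: [0.5955, -0.0165, 0.2909]
eef_rot: [-179.9, -0.2, -4.0]
contact_force: [0.1, 7.3, 1.9]
gripper_width: 0.0363
gripper_force: 30.0
```

```bash
python3 -m inch '-0.064 0 0.043 0 0;-0.062 0 0.046 0 0;-0.059 0 0.050 0 0;-0.056 0 0.053 0 0;-0.053 0 0.056 0 0;-0.050 0 0.059 0 0;-0.046 0 0.062 0 0;-0.043 0 0.064 0 0'; python3 -m inch '-0.039 0 0.067 0 0;-0.035 0 0.069 0 0;-0.031 0 0.071 0 0;-0.027 0 0.072 0 0;-0.023 0 0.074 0 0;-0.019 0 0.075 0 0;-0.015 0 0.076 0 0;-0.010 0 0.077 0 0'
```

```text
time_s: 28.0
tcp_pos: [0.5302, -0.0117, 0.2251]
eef_rot: [-179.9, -0.1, -4.0]
contact_force: [-0.4, 7.8, -0.4]
gripper_width: 0.0364
gripper_force: 30.0
time_s: 29.0
tcp_pos: [0.5011, -0.0096, 0.1378]
eef_rot: [-179.9, -0.1, -4.0]
contact_force: [-0.6, 8.4, -1.1]
gripper_width: 0.0365
gripper_force: 30.0
```

```bash
python3 -m inch '-0.006 0 0.077 0 0;-0.002 0 0.077 0 0;0.003 0 0.077 0 0;0.007 0 0.077 0 0;0.012 0 0.076 0 0;0.016 0 0.060 0 0;0.020 0 0.040 0 0;0 0 0 0 0'
```

```text
time_s: 30.0
tcp_pos: [0.5076, -0.0102, 0.0645]
eef_rot: [-179.9, 0.1, -4.0]
contact_force: [-2.7, 11.8, -3.9]
gripper_width: 0.0363
gripper_force: 30.0
```

```bash
python3 -m inch '0.006 0 0.02 0 0;0.006 0 0.02 0 0;0.006 0 0.02 0 0;0.006 0 0.02 0 0;0.006 0 0.02 0 0;0.004 0 0.01 0 0;0 0 0 0 0;0 0 0 0 0'
```

```text
time_s: 31.0
tcp_pos: [0.5123, -0.0106, 0.0509]
eef_rot: [-179.9, 0.0, -3.9]
contact_force: [-15.6, 14.2, 26.3]
gripper_width: 0.0362
gripper_force: 30.0
```

Run:
```python
from h import *
# expected shift per mm of raise at door front edge
for n,pts in dict(top=[(374,226),(277,218),(385,230)],scene=[(352,230),(330,215),(300,195),(355,250)]).items():
    a=cv2.imread(f"pics/{n}0.png");b=CAM[n]["color"]
    for (u,v) in pts:
        t=a[v-7:v+8,u-7:u+8];r=cv2.matchTemplate(b[v-12:v+13,u-12:u+13],t,cv2.TM_CCOEFF_NORMED)
        _,m,_,l=cv2.minMaxLoc(r);print(n,(u,v),round(m,3),l[0]-5,l[1]-5,"at0",round(r[5,5],3),r[:,5].round(2))
cup=[.626,-.018,np.radians(-3.96)]
for n in("top","scene"):
    f=lambda t:proj(n,T(cup,(.078-.178*np.cos(t),-.147,.135+.178*np.sin(t))))[0]
    print(n,f(np.radians(-20)),f(np.radians(-20)+.02)-f(np.radians(-20)))
cv2.imwrite("pics/low.png",np.vstack([np.hstack([cv2.resize(x[110:260,240:410],None,fx=2.3,fy=2.3) for x in(cv2.imread("pics/scene0.png"),CAM["scene"]["color"])]),]))
```

```text
top (374, 226) 0.521 3 0 at0 0.406 [ 0.23  0.14  0.13  0.22  0.35  0.41  0.25  0.03 -0.12 -0.19 -0.19]
top (277, 218) 0.634 1 -5 at0 0.398 [0.63 0.58 0.54 0.5  0.45 0.4  0.34 0.28 0.22 0.15 0.07]
top (385, 230) 0.981 0 0 at0 0.981 [0.62 0.65 0.67 0.74 0.88 0.98 0.88 0.71 0.6  0.53 0.44]
scene (352, 230) 0.923 0 0 at0 0.923 [0.   0.13 0.29 0.51 0.77 0.92 0.83 0.63 0.46 0.37 0.32]
scene (330, 215) 0.73 5 5 at0 -0.151 [-0.19 -0.2  -0.21 -0.22 -0.19 -0.15 -0.11 -0.04  0.07  0.2   0.33]
scene (300, 195) 0.647 -2 -2 at0 0.58 [-0.07  0.11  0.35  0.56  0.63  0.58  0.47  0.33  0.2   0.09 -0.03]
scene (355, 250) 0.998 0 0 at0 0.998 [0.45 0.55 0.68 0.82 0.94 1.   0.95 0.87 0.79 0.71 0.63]
top [384.31524974 228.78721988] [0.13520138 0.33637374]
scene [352.60400748 234.97069795] [-0.25214366 -0.53368947]
```

The door's front corner at scene (352,230) matches the shut picture with about zero shift, so the contact is the door closing and the grip slid about 3 mm in the pads. I'll ease the pressure, release and retreat.

```bash
python3 -m inch '0 0 -0.01 0 0;0 0 0 0 0;0 0 0 0 0.4;0 0 0 0 0.6;0 0 0 0 0.8;0 0 0 0 1;0 0 0 0 1;0 0 0 0 1'; python3 -m inch '0 0 -0.1 0 1;0 0 -0.2 0 1;0 0 -0.3 0 1;0 0 -0.3 0 1;-0.2 -0.3 -0.3 0 1;0 -0.3 0 0 1;0 -0.3 0 0 1;0 -0.3 0 0 1'; python3 -m inch '0 -0.3 0 0 1;0 -0.3 0 0 1;0 -0.3 0 0 1;0 -0.3 0 0 1;0 -0.3 0 0 1;0 0 0 0 1;0 0 0 0 1;0 0 0 0 1'
python3 - <<'E'
from h import *
for n,pts in dict(top=[(374,226),(385,230),(331,238)],scene=[(352,230),(330,215),(312,213),(300,195),(355,250)]).items():
    a=cv2.imread(f"pics/{n}0.png");b=CAM[n]["color"]
    for (u,v) in pts:
        w=[cv2.GaussianBlur(cv2.cvtColor(i[v-16:v+16,u-16:u+16],6).astype(np.float32),(0,0),.7) for i in(a,b)]
        W=np.eye(2,3,dtype=np.float32);W[0,2]=0
        try:c,W=cv2.findTransformECC(w[0],w[1],W,cv2.MOTION_TRANSLATION);print(n,(u,v),round(c,3),W[:,2])
        except cv2.error:print(n,(u,v),"fail")
s=CAM["scene"]["color"][110:260,190:410];t=CAM["top"]["color"][140:290,230:410]
o=np.hstack([cv2.resize(s,(440,300)),cv2.resize(t,(360,300))]);cv2.imwrite("pics/end.png",o)
E
```

```text
time_s: 32.1
tcp_pos: [0.5133, -0.0119, 0.0505]
eef_rot: [180.0, -0.0, -4.0]
contact_force: [-0.5, -0.6, -0.9]
gripper_width: 0.0806
gripper_force: 0.0
time_s: 33.1
tcp_pos: [0.4987, 0.166, 0.2271]
eef_rot: [-179.9, -0.1, -4.0]
contact_force: [0.9, -0.4, -0.7]
gripper_width: 0.0875
gripper_force: 0.0
time_s: 34.1
tcp_pos: [0.5144, 0.3883, 0.2261]
eef_rot: [-180.0, -0.0, -4.0]
contact_force: [0.6, -0.3, -0.1]
gripper_width: 0.0876
gripper_force: 0.0
top (374, 226) 0.86 [ 0.05290102 -0.21745753]
top (385, 230) 0.816 [-0.09142799 -0.37775052]
top (331, 238) 0.787 [0.01627905 0.28611353]
scene (352, 230) 0.941 [-0.04511137  0.5110849 ]
scene (330, 215) 0.979 [-0.21953839  0.19650032]
scene (312, 213) 0.844 [-0.18953332  0.05865778]
scene (300, 195) 0.768 [-0.00538367 -0.36093694]
scene (355, 250) 0.9 [-0.05584218 -0.00776378]
```

View pics/end.png

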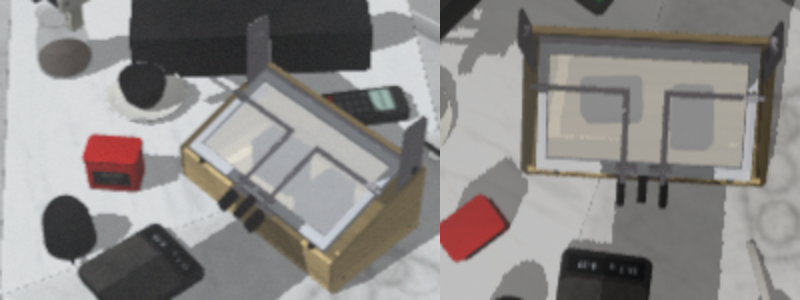

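The final picture shows the door shut, with the grip at (640,190) as it was at the start. Both tins are under the clear panel, at (610,100) and (692,115), and the arm is clear. Handing in.

```bash
python3 -c "
from plant import *
print(close_job())"
```

```text
the job is handed in; nothing more can be done
None
```

The job is handed in at about 34 s: the tin stands upright in the cupboard beside the stored one, and the door was lowered under the grip and looks fully shut in the last pictures; the stored tin and the tamper were not touched.

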